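# Used slides into the sharps bin, temporary closure on again

## Task

Discard the green stack of used glass slides into the yellow sharps bin: turn the black ball knob on its lid fully to the open stop to release the flap, push the slides down through the sprung flap so that they drop inside and the flap swings shut behind them, then turn the knob fully back to lock the flap. Leave the marker, the tape roll and the oil bottle where they are.

Things in the scene. Friction and masses are not known exactly. Their poses are not given: they have to be found in the camera images.
- used_slides: the stack of used glass slides: a ribbed grey-green block 77 (x) x 37 (y) x 25 (z) mm, about 0.16 kg, lying flat on the table; origin at the centre of its underside, x along its length
- discard_bin: the sharps bin, fixed to the table: yellow tub with red lid, 170 (x) x 240 (y) x 165 (z, top of lid) mm, turned by some yaw; hollow inside, 4 mm floor; origin at the centre of its underside, z up. A collar stands 2 mm proud of the lid round the flap. The space below the lid is open over the whole length of the bin
- flap_centre (a point): centre of the flap opening, at lid height (165 mm above the table); axes are the bin's. The opening is 110 mm along x and 104 mm along y. The grey flap that fills it is hinged along the opening's +y edge, its free edge is the one nearest the knob
- bin_flap (a joint): flap angle: 0 shut (level with the lid), grows as it swings down, to 1.35 rad. A spring shuts it with 0.22 N m at 0, 0.35 N m fully open: slides laid on it stay on top. Pushed in long side along the hinge, a finger on each long side, till their underside is 30 to 40 mm below the lid, they fall in when let go; turned across they may be caught by the flap. It cannot open while the knob is locked
- ball_centre (a point): centre of the smooth black ball, 44 mm in diameter, 50 mm above the lid (215 mm above the table), 119 mm from the flap opening's centre on the bin's -y side. It slips unless gripped across its widest part, at this height
- lock_knob (a joint): angle of the ball knob about its upright axis: 0 = locked, a tongue under the lid and the pointer at the ball's foot point to the flap (bin's +y); grows anticlockwise seen from above, to the stop at 1.4 rad (80 degrees) = open, pointer to the bin's -x side (its front, with the white label and the green dot on the lid). Friction about 0.07 N m holds it where it is left
- marker: marker pen with blue cap, 135 mm long, 17 mm thick, loose on the table; origin at the centre of its underside
- tape_roll: roll of cream tape, 104 mm across, 25 mm high, loose on the table; origin at the centre of its underside
- oil_bottle: small amber dropper bottle with red teat, 29 mm across, 77 mm high, loose on the table; origin at the centre of its underside
There are look-alikes about, which are no part of the job. What is shaped like the used_slides but pink is not meant.

How it is judged:
By the outcome, as a careful person would: the job done as asked, in the order asked, and still so for the second after the job is handed in, with the robot touching nothing.
It also fails if it takes over 64 s, if anything falls off the work surface, if the arm or the gripper's body presses on something with over 40 N, if the wrist force passes 120 N, or if a joint passes its speed limit or range.

## Robot

A 6-joint arm with a two-finger parallel gripper is mounted at the origin on a cart in front of the work surface, level with it; the furniture and walls round the work are solid. World frame = base frame: x ahead of the robot, y to its left, z up, the work surface at z = 0. Lengths are in m, angles in rad, forces in N, time in s.
With the tool pointing down it reaches from about 0.25 to 0.725 m from the base axis. Payload 9.7 kg.
Tool frame: the origin (TCP) lies on the centre line of the jaws, within the pads' length; the fingertips stand 14 mm ahead of it and the grasp point (between the pads) lies 5 mm behind it; x points along the fingers, y is the direction in which the jaws open and shut, and the axes are right-handed (so a half turn about x gives the same grasp; the last joint's range is limited). The gripper opens to 85 mm and grips with 20 to 120 N. Pads are 22 mm wide; open, the fingers measure 114 mm over their backs; the gripper's body (76 mm by 85 mm) begins 54 mm behind the grasp point. The pads swing forward as they close: fully open they stand 13 mm farther back than shut.
Start: joints at [1.208, 0.087, 0.176, 1.66, 0, 1.571], TCP at [0.195, 0.514, 0.208] pointing down, gripper open.
Joint ranges: [-3.13, 3.13], [-0.85, 1.81], [-1.15, 1.24], [-2.2, 2.28], [-1.44, 1.52], [-3.14, 3.14]. Speed limits (rad/s): [2.22, 2.22, 2.57, 3.14, 3.14, 3.14].

## Interface

Orientations are given as [roll, pitch, yaw] about the fixed x, y, z axes, in that order (R = Rz(yaw) Ry(pitch) Rx(roll)).
In Python, from rig import arm gives the robot as it stands.
- The arm moves only by the tool carry_out, never from a script. Its argument "steps" is one flat list of numbers, 7 for each row, row after row: the opening, from -1 (shut) to 1 (fully open), so that 0 is half open, then the shift along the tool's x, y, z in mm, then the turn, a rotation vector about the tool's x, y, z in degrees. A call has exactly 5 rows; each row shifts and turns the commanded pose from where the row before left it, along the tool's axes as they then stand; what a row does not reach is not made up. A row lasts 1/10 s, in which the tool goes at most 50 mm and 8.59 degrees, less where a joint would pass 70% of its speed; a pose out of reach is approached as far as the arm can. A call is refused whole if a number of a shift passes 50 or a number of a turn 8.59, either way. A call with a gripper value outside its range is refused whole. The fingers move at their own pace and stop on an object; the grip force is fixed at half the most. Time passes only in rows, so rows that do not move let the fingers close, or fill a call up. It gives the time, the measured TCP pose, the force and the opening at its end, in the units of the state.
- arm.read_state(): the state, without advancing time (a new reading comes with each control period).
- arm.camera(name): name is "side" or "top"; returns a dict with "image" (384x512x3 uint8, blue, green, red), "K" (3x3 intrinsics, pixels), "rvec" (rotation vector, rad) and "tvec" (3), from world to camera coordinates, as OpenCV has them. Camera axes: x right, y down, z forward; pixel columns grow to the right and rows downward; lengths in m; the calibration is good to about 2 mm. A picture is of the moment at which its call begins. There is no depth.
- arm.close_job(): hands the job in, once; it reports no verdict.
The state is a dict: "clock": time; "joint_pos": joint angles; "qd": joint speeds; "joint_efforts": joint torques, N m; "tool_pos": TCP position; "eef_rot": TCP orientation; "force": force on the tool from outside, world axes, zero at the start; "ft_torque": the same for the moment, N m; "opening": finger opening in m.
Only numpy, scipy, OpenCV 4.12 (cv2) and the standard library are available. Lean on these libraries where they do the work, as an engineer would, in place of code of your own. Each camera call takes 0.05 s, during which the arm holds its last target. There are 200 camera calls.

## Working session

There is one attempt and no reset: what is moved stays moved. The work goes in short steps, Python scripts to look and compute and a tool call to move; the robot and the scene stay as the last step left them, time stands still between calls to the robot, and variables do not carry over. Pictures are saved under pics/ and viewed, about 8 in all and at most 12, crops included, and the job is handed in when it is done.

Besides the shell and the picture viewer there is one more tool, called as a command line: name --argument value ..., lists and objects as JSON in quotes. carry_out: Moves the arm, as the interface text tells. Its arguments: {"type":"object","properties":{"steps":{"type":"array"}},"required":["steps"]}

```bash
mkdir -p pics; ls; python3 - <<'E'
from rig import arm
import cv2,numpy as np
a=arm.camera("top");b=arm.camera("side")
np.savez('cal.npz',**{n+k:c[k] for n,c in(("top",a),("side",b)) for k in("K","rvec","tvec")})
for n,c in(("top",a),("side",b)):
    cv2.imwrite(f'pics/{n}0.png',c["image"]); R=cv2.Rodrigues(c["rvec"])[0]; print(n,(-R.T@np.ravel(c["tvec"])).round(3),R[2].round(2))
print(arm.read_state())
E
```

```text
pics
top [ 0.354 -0.253  1.166] [ 0.14 -0.   -0.99]
side [ 0.047 -1.058  0.985] [ 0.39  0.64 -0.67]
{'clock': 0.1, 'joint_pos': array([ 1.20802991e+00,  8.74134773e-02,  1.75204579e-01,  1.65979288e+00,
       -2.94512705e-05,  1.57078444e+00]), 'qd': array([ 6.05989313e-05, -2.45397806e-03,  3.06668711e-03, -8.25765183e-04,
       -6.87114595e-04,  7.42553582e-04]), 'joint_efforts': array([ 2.91503766e-04, -5.21558475e+01,  4.65654266e+01,  1.60783710e-02,
        3.56472697e-05,  3.41375141e-05]), 'tool_pos': array([0.19510004, 0.5139847 , 0.20784485]), 'eef_rot': array([-1.54638144,  1.56959051, -1.90913595]), 'force': array([ 0.47631968,  0.24196861, -0.26499405]), 'ft_torque': array([ 0.00312966, -0.00263982,  0.00945808]), 'opening': 0.08546698077424314}
```

View pics/top0.png

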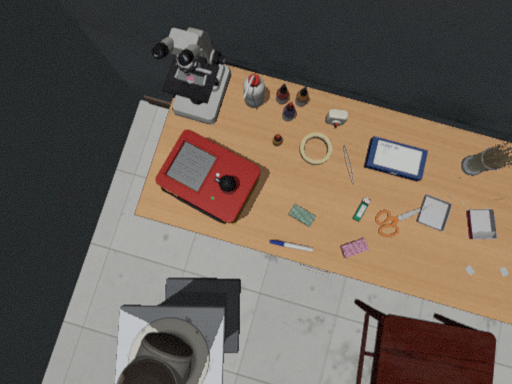

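View pics/side0.png

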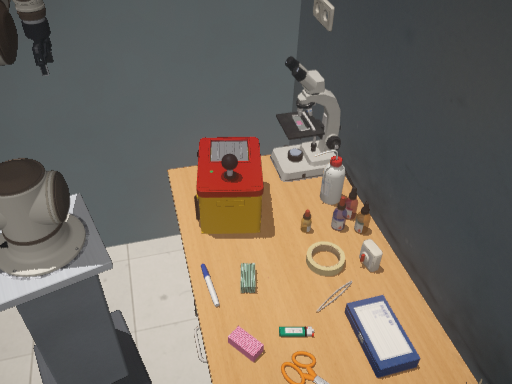

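```bash
cat > h.py <<'E'
import cv2,numpy as np
C=np.load('cal.npz')
def ray(n,uv,z):
    K,R,t=C[n+'K'],cv2.Rodrigues(C[n+'rvec'])[0],C[n+'tvec'].ravel()
    uv=np.atleast_2d(np.float32(uv)); p=np.c_[uv,np.ones(len(uv))]@np.linalg.inv(K).T
    d=p@R; o=-R.T@t
    return o+d*((z-o[2])/d[:,2])[:,None]
def tri(a,b):
    P=[C[n+'K']@np.c_[cv2.Rodrigues(C[n+'rvec'])[0],C[n+'tvec'].ravel()] for n in('top','side')]
    X=cv2.triangulatePoints(P[0],P[1],np.float64(a).reshape(2,1),np.float64(b).reshape(2,1)); return (X[:3]/X[3]).ravel()
def proj(n,X): return cv2.projectPoints(np.float64(X).reshape(-1,1,3),C[n+'rvec'],C[n+'tvec'],C[n+'K'],None)[0].reshape(-1,2)
def blob(im,lo,hi,roi):
    x0,y0,x1,y1=roi; h=cv2.cvtColor(im,cv2.COLOR_BGR2HSV)[y0:y1,x0:x1]
    m=cv2.morphologyEx(cv2.inRange(h,lo,hi),cv2.MORPH_CLOSE,np.ones((5,5)))
    c=max(cv2.findContours(m,0,2)[0],key=cv2.contourArea); return c.reshape(-1,2)+[x0,y0]
def rect(n,c,z):
    w=ray(n,c,z)[:,:2]; r=cv2.minAreaRect((w*1000).astype(np.float32)); return r
E
python3 - <<'E'
from h import *
t=cv2.imread('pics/top0.png');s=cv2.imread('pics/side0.png')
for n,im,roi in(('top',t,(280,198,325,232)),('side',s,(232,255,265,300))):
    c=blob(im,(35,40,30),(100,255,255),roi); print(n,'slides',rect(n,c,0.025 if n=='top' else .012),c.min(0),c.max(0))
c=blob(t,(0,0,70),(180,70,230),(155,130,222,197)); print('flap',rect('top',c,.165),cv2.minAreaRect(c.astype(np.float32)))
bt=blob(t,(0,0,0),(180,255,50),(213,168,242,198)); bs=blob(s,(0,0,0),(180,255,60),(215,145,245,178))
a=cv2.minEnclosingCircle(bt.astype(np.float32));b=cv2.minEnclosingCircle(bs.astype(np.float32));print(a,b,tri(a[0],b[0]),ray('top',a[0],.215),ray('side',b[0],.215))
l=blob(t,(0,120,80),(10,255,255),(150,125,265,225)); print('lid',rect('top',l,.165))
A=cv2.resize(t[120:250,150:330],None,fx=3.2,fy=3.2,interpolation=2);B=cv2.resize(s[130:300,180:280],None,fx=2.4,fy=2.4,interpolation=2)
o=np.zeros((416,820,3),np.uint8);o[:A.shape[0],:A.shape[1]]=A;o[:B.shape[0],580:820]=B[:416];cv2.imwrite('pics/crop1.png',o[:,:800])
E
```

```text
top slides ((433.547119140625, -391.13043212890625), (70.00911712646484, 35.95811462402344), 60.46195983886719) [290 205] [313 225]
side slides ((417.8258972167969, -425.7458190917969), (24.90558433532715, 33.786048889160156), 82.16545104980469) [241 283] [254 292]
flap ((554.1595458984375, -68.45223236083984), (99.27033996582031, 107.29753875732422), 62.73768997192383) ((190.81304931640625, 165.83233642578125), (35.68012237548828, 39.11195373535156), 29.357755661010742)
((227.0, 183.5), 9.178879737854004) ((229.5, 165.80435180664062), 12.066272735595703) [ 0.5023173  -0.17239025  0.19742426] [[ 0.49882126 -0.17353663  0.215     ]] [[ 0.49265435 -0.19227457  0.215     ]]
lid ((529.3360595703125, -115.32005310058594), (248.4337158203125, 181.1163330078125), 62.512332916259766)
```

View pics/crop1.png

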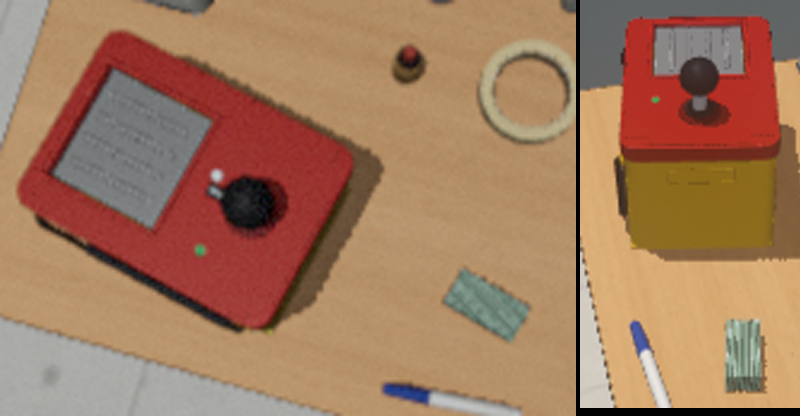

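The target is the grey-green ribbed stack: top (302,215), side (248,277). The look-alikes are the pink ribbed block at top (354,248), wrong colour, and the green lighter-like item at (361,209), which isn't ribbed. The crop confirms the green stack. It also shows the flap at (191,166), the ball at (227,183), the pointer aimed at the flap, and the green dot on the -x side. Bin yaw is about -27.5°, and the ball and flap positions agree with the 119 mm spacing.

```bash
cat > go.py <<'E'
# usage: go.py x y z [jawdeg] -> tool-frame shift (mm) and turn about tool x (deg) to target
import sys,numpy as np
from rig import arm
from scipy.spatial.transform import Rotation as Ro
s=arm.read_state(); R=Ro.from_euler('xyz',s['eef_rot']).as_matrix()
j=np.degrees(np.arctan2(R[1,1],R[0,1])); a=list(map(float,sys.argv[1:]))
print('t',s['clock'],'pos',s['tool_pos'].round(4),'jaw',j.round(1),'x',R[:,0].round(3),'q',s['joint_pos'].round(2),'F',s['force'].round(1),'open',round(s['opening'],4))
if len(a)>2:
    print('shift mm',(R.T@(np.array(a[:3])-s['tool_pos'])*1000).round(1))
if len(a)>3:
    d=(a[3]-j+90)%180-90; print('turn about tool x',-d)
E
python3 go.py 0.4995 -0.1735 0.30; python3 -c "
from h import *
print(ray('top',[(271,241),(314,250)],.01))"
```

```text
t 0.1 pos [0.1951 0.514  0.2078] jaw 69.2 x [-0.    -0.001 -1.   ] q [ 1.21  0.09  0.18  1.66 -0.    1.57] F [ 0.5  0.2 -0.3] open 0.0855
shift mm [ -91.5 -534.8  528.5]
[[ 0.35261806 -0.29823359  0.01      ]
 [ 0.32761056 -0.43143358  0.01      ]]
```

carry_out --steps '[1,-20,-30,30,0,0,0,1,-20,-30,30,0,0,0,1,-20,-30,30,0,0,0,1,-20,-30,30,0,0,0,1,-12,-30,30,0,0,0]'

```text
clock: 0.6
tool_pos: [0.2825, 0.3193, 0.3017]
eef_rot: [1.161, 1.57, 0.799]
force: [0.0, 0.6, -0.3]
opening: 0.0852
```

carry_out --steps '[1,0,-34,33,0,0,0,1,0,-34,33,0,0,0,1,0,-34,33,0,0,0,1,0,-34,33,0,0,0,1,0,-34,33,0,0,0]'

```text
clock: 1.1
tool_pos: [0.3763, 0.1013, 0.3004]
eef_rot: [0.809, 1.571, 0.446]
force: [1.3, 0.9, -0.4]
opening: 0.0855
```

carry_out --steps '[1,0,-34,33,0,0,0,1,0,-34,33,0,0,0,1,0,-34,33,0,0,0,1,0,-34,33,0,0,0,1,0,-34,33,0,0,0]'

```text
clock: 1.6
tool_pos: [0.4703, -0.1164, 0.3003]
eef_rot: [2.629, 1.571, 2.265]
force: [-0.3, 0.9, -0.6]
opening: 0.0855
```

```bash
python3 go.py 0.4995 -0.1735 0.208 62.5
```

```text
t 1.6 pos [ 0.4703 -0.1164  0.3003] jaw 69.2 x [-0.  0. -1.] q [-0.24 -0.01  0.25  1.84  0.    0.12] F [-0.3  0.9 -0.6] open 0.0855
shift mm [ 92.3 -43.   47.6]
turn about tool x 6.687269595554952
```

carry_out --steps '[1,0,-22,24,0,0,0,1,0,-21,23.6,0,0,0,1,20,0,0,6.7,0,0,1,20,0,0,0,0,0,1,0,0,0,0,0,0]'

```text
clock: 2.1
tool_pos: [0.4985, -0.1714, 0.2575]
eef_rot: [-3.003, 1.566, 2.8]
force: [0.2, -0.6, -0.1]
opening: 0.0852
```

```bash
python3 go.py 0.4995 -0.1735 0.208 62.5; python3 - <<'E'
from rig import arm
import cv2
from h import *
s=arm.camera("side")["image"];t=arm.camera("top")["image"]
a=cv2.resize(s[90:240,150:290],(560,600),interpolation=2);b=cv2.resize(t[130:250,160:300],(240,205))
o=np.zeros((600,800,3),np.uint8);o[:,:560]=a;o[:205,560:]=b;cv2.imwrite('pics/p2.png',o)
E
```

```text
t 2.1 pos [ 0.4985 -0.1714  0.2575] jaw 62.5 x [-0.005  0.002 -1.   ] q [-0.33  0.06  0.25  1.76  0.    0.15] F [ 0.2 -0.6 -0.1] open 0.0852
shift mm [49.5 -1.4  2.1]
turn about tool x -0.012167826371239698
```

View pics/p2.png

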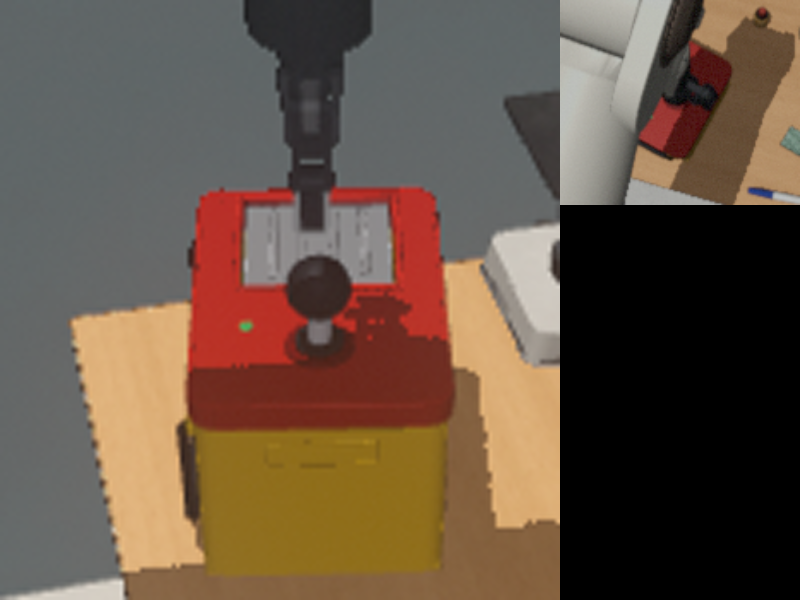

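The side view shows the fingers above the ball, with the ball centre at px (229.8,162) and the near finger column about 1.8 px left of it. I'll check this against the calibration.

```bash
python3 - <<'E'
from h import *
print(proj('side',[[.4995,-.1735,.215],[.4985,-.1714,.2635]]),ray('side',[(229.5,161.8)],.215),tri((227.,183.5),(229.5,161.8)))
# lid corners' edges check in side view: flap corners
E
```

```text
[[228.46723398 161.14337531]
 [227.46570236 145.86380138]] [[ 0.50057592 -0.1772837   0.215     ]] [ 0.50099037 -0.17401521  0.21239073]
```

carry_out --steps '[1,24,-2,4,0,0,0,1,24,0,0,0,0,0,1,0,0,0,0,0,0,-1,0,0,0,0,0,0,-1,0,0,0,0,0,0]'

```text
clock: 2.7
tool_pos: [0.5024, -0.175, 0.2146]
eef_rot: [0.148, 1.568, -0.331]
force: [-0.2, 0.3, 0.2]
opening: 0.059
```

carry_out --steps '[-1,0,0,0,0,0,0,-1,0,0,0,0,0,0,-1,0,0,0,0,0,0,-1,0,0,0,0,0,0,-1,0,0,0,0,0,0]'

```text
clock: 3.2
tool_pos: [0.5025, -0.1751, 0.214]
eef_rot: [0.23, 1.568, -0.25]
force: [0.6, 1.0, 7.7]
opening: 0.0002
```

```bash
python3 go.py 0.5005 -0.175 0.21 62.5
```

```text
t 3.2 pos [ 0.5025 -0.1751  0.214 ] jaw 62.5 x [ 0.003 -0.001 -1.   ] q [-0.34  0.04  0.14  1.67  0.    0.14] F [0.6 1.  7.7] open 0.0002
shift mm [ 4.  -0.9 -1.8]
turn about tool x 0.01724493928566062
```

```bash
python3 - <<'E'
from rig import arm
from h import *
s=arm.camera("side")["image"];t=arm.camera("top")["image"]
a=cv2.resize(s[120:195,195:265],(560,600),interpolation=2);b=cv2.resize(t[150:215,200:260],(240,260),interpolation=2)
o=np.zeros((600,800,3),np.uint8);o[:,:560]=a;o[:260,560:]=b;cv2.imwrite('pics/p3.png',o)
E
```

```text
(no output)
```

View pics/p3.png

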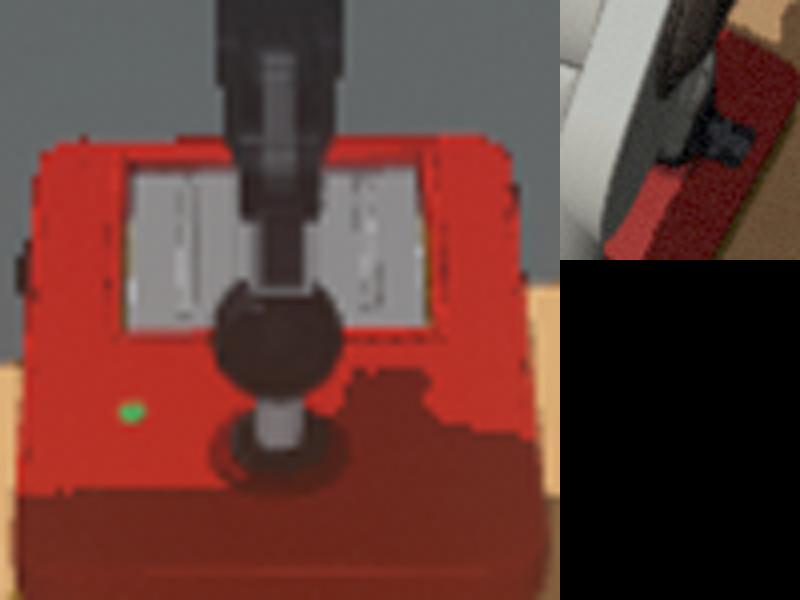

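```bash
python3 - <<'E'
from h import *
for z in(.2,.215,.237,.25): print(z,[ (proj('side',[[.5025,-.175+d,z]])[0]-[195,120])*8 for d in(0,.02,.04)])
print((proj('top',[[.5005,-.175,.215]])[0]-[200,150])*4)
E
python3 go.py .5 -.175 .21
```

```text
0.2 [array([278.50540215, 364.71532231]), array([250.59828687, 332.1730782 ]), array([223.24327896, 300.27464167])]
0.215 [array([277.92681514, 328.93895968]), array([249.8045969 , 296.49935252]), array([222.24310215, 264.70655243])]
0.237 [array([277.06128262, 275.41960185]), array([248.61751958, 243.14417357]), array([220.74748642, 211.51976243])]
0.25 [array([276.54010647, 243.1931835 ]), array([247.90286365, 211.02276516]), array([219.84725006, 179.5057357 ])]
[110.32591295 131.49561436]
t 3.3 pos [ 0.5024 -0.1751  0.2139] jaw 62.5 x [ 0.003 -0.001 -1.   ] q [-0.34  0.04  0.14  1.67  0.    0.14] F [0.  0.6 7.5] open 0.0
shift mm [ 3.9 -1.1 -2.2]
```

```bash
python3 - <<'E'
from h import *
from rig import arm
print('start tip .195 .514 .208/.194 ->',proj('side',[[.195,.514,.208],[.195,.514,.194]]))
for z in (.2,.214,.23,.245,.26): print(z,proj('side',[[.5025,-.175,z]])[0],proj('top',[[.5025,-.175,z]])[0])
s=cv2.imread('pics/side0.png');t=arm.camera('top')['image']
o=np.hstack([cv2.resize(s[20:95,0:75],(375,375),interpolation=2),cv2.resize(t[140:215,190:265],(375,375),interpolation=2)]);cv2.imwrite('pics/p4.png',o)
E
```

```text
start tip .195 .514 .208/.194 -> [[50.66625406 77.85840476]
 [51.77502221 81.66998845]]
0.2 [229.81317527 165.58941529] [228.04107941 183.00154236]
0.214 [229.74570942 161.41773041] [227.63428821 182.17545025]
0.23 [229.66736243 156.57322104] [227.15480627 181.20174127]
0.245 [229.59267846 151.95521055] [226.69049499 180.25884015]
0.26 [229.51677061 147.26152289] [226.2111533  179.28541598]
```

View pics/p4.png

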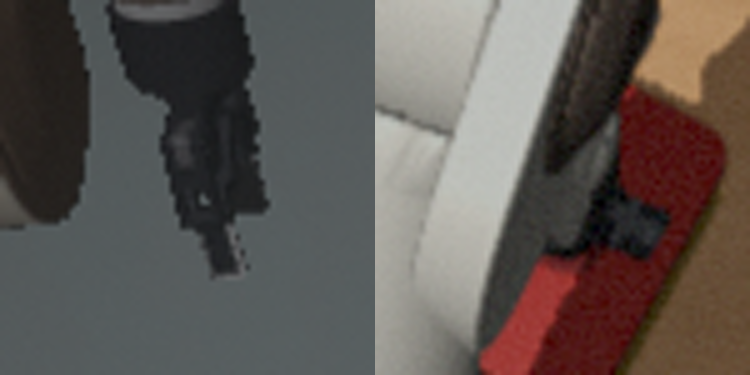

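Both views put the fingertips about 35 mm higher than the reported TCP implies, and the shut fingers are resting on top of the ball. I'll raise, reopen, and go in lower in stages while watching the force.

carry_out --steps '[1,-15,0,0,0,0,0,1,-15,0,0,0,0,0,1,0,0,0,0,0,0,1,0,0,0,0,0,0,1,0,0,0,0,0,0]'

```text
clock: 3.85
tool_pos: [0.5017, -0.1749, 0.2416]
eef_rot: [-2.997, 1.57, 2.806]
force: [0.0, -0.9, -0.1]
opening: 0.0723
```

```bash
python3 go.py 0.5005 -0.175 0.195 62.5; python3 - <<'E'
from h import *
from rig import arm
s=arm.camera('side')['image'];cv2.imwrite('pics/p5.png',cv2.resize(s[90:195,185:275],(540,630))[:600])
E
```

```text
t 3.85 pos [ 0.5017 -0.1749  0.2416] jaw 62.5 x [-0.001  0.    -1.   ] q [-0.34  0.06  0.21  1.72 -0.    0.14] F [ 0.  -0.9 -0.1] open 0.0723
shift mm [46.6 -0.6 -1. ]
turn about tool x 0.014441096251431418
```

View pics/p5.png

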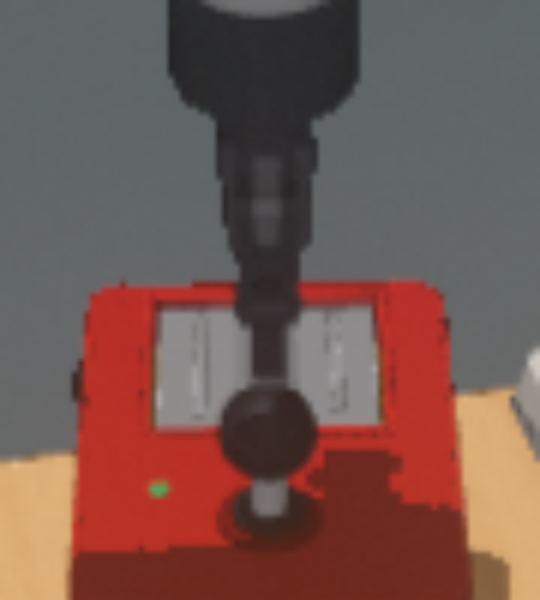

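carry_out --steps '[1,15,0,0,0,0,0,1,12,0,0,0,0,0,1,10,0,-1,0,0,0,1,8,0,0,0,0,0,1,0,0,0,0,0,0]'

```text
clock: 4.4
tool_pos: [0.5005, -0.1743, 0.1961]
eef_rot: [-2.995, 1.569, 2.809]
force: [-0.1, 0.3, 0.1]
opening: 0.085
```

```bash
python3 go.py 0.5005 -0.175 0.18 62.5; python3 - <<'E'
from h import *
from rig import arm
s=arm.camera('side')['image'];cv2.imwrite('pics/p6.png',cv2.resize(s[110:195,185:275],(630,595)))
E
```

```text
t 4.4 pos [ 0.5005 -0.1743  0.1961] jaw 62.5 x [-0.002  0.001 -1.   ] q [-0.34  0.04  0.1   1.64 -0.    0.14] F [-0.1  0.3  0.1] open 0.085
shift mm [16.1 -0.6  0.4]
turn about tool x 0.013835545036840813
```

View pics/p6.png

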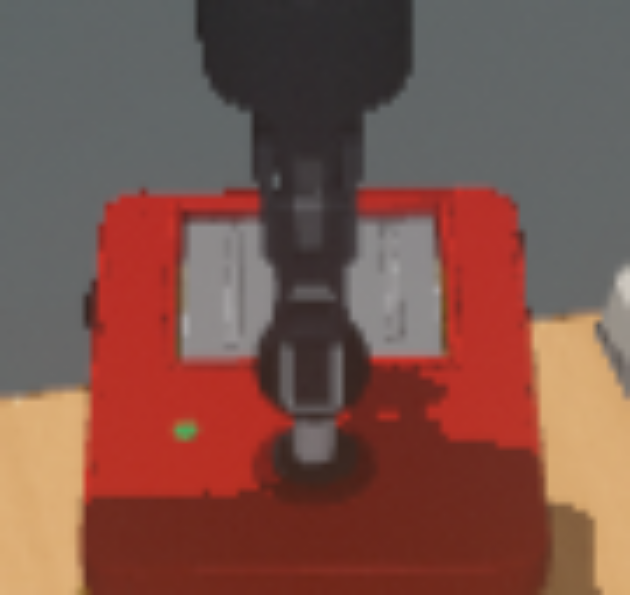

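The near pad now shows in front of the ball. Its tip is at crop (313,410), about the ball's equator, so it needs another 16 mm or so down before closing.

carry_out --steps '[1,8,0,0,0,0,0,1,8,0,0,0,0,0,1,0,0,0,0,0,0,-1,0,0,0,0,0,0,-1,0,0,0,0,0,0]'

```text
clock: 4.95
tool_pos: [0.5011, -0.1746, 0.1818]
eef_rot: [0.087, 1.57, -0.393]
force: [0.6, -0.5, 0.0]
opening: 0.0592
```

carry_out --steps '[-1,0,0,0,0,0,0,-1,0,0,0,0,0,0,-1,0,0,0,0,0,0,-1,0,0,0,0,0,0,-1,0,0,0,0,0,0]'

```text
clock: 5.45
tool_pos: [0.5013, -0.1744, 0.1823]
eef_rot: [0.439, 1.569, -0.04]
force: [-0.1, 1.7, 5.0]
opening: 0.041
```

carry_out --steps '[0.6,0,0,0,0,0,0,0.6,0,0,0,0,0,0,0.6,9,0,0,0,0,0,0.6,0,0,0,0,0,0,-1,0,0,0,0,0,0]'

```text
clock: 5.95
tool_pos: [0.5008, -0.1745, 0.1719]
eef_rot: [-2.943, 1.57, 2.861]
force: [0.3, 0.7, 0.1]
opening: 0.0557
```

carry_out --steps '[-1,0,0,0,0,0,0,-1,0,0,0,0,0,0,-1,0,0,0,0,0,0,-1,0,0,0,0,0,0,-1,0,0,0,0,0,0]'

```text
clock: 6.45
tool_pos: [0.5011, -0.1743, 0.1728]
eef_rot: [1.022, 1.57, 0.542]
force: [-0.8, 2.3, 3.9]
opening: 0.0412
```

carry_out --steps '[-1,0,0,0,-5,0,0,-1,0,0,0,-8,0,0,-1,0,0,0,-8,0,0,-1,0,0,0,-8,0,0,-1,0,0,0,-8,0,0]'

```text
clock: 6.95
tool_pos: [0.5011, -0.1741, 0.1728]
eef_rot: [0.717, 1.57, 0.889]
force: [0.4, 4.3, 4.6]
opening: 0.0416
```

```bash
python3 go.py 0.5005 -0.175 0.18 62.5; python3 - <<'E'
from h import *
from rig import arm
print(arm.read_state()['ft_torque'])
s=arm.camera('side')['image'];cv2.imwrite('pics/p7.png',cv2.resize(s[125:195,190:270],(640,560),interpolation=2))
E
```

```text
t 6.95 pos [ 0.5011 -0.1741  0.1728] jaw 99.9 x [ 0.001  0.001 -1.   ] q [-0.33  0.03  0.05  1.59  0.   -0.51] F [0.4 4.3 4.6] open 0.0416
shift mm [-7.2 -0.7 -0.8]
turn about tool x 37.35211989727553
[ 1.07565942  0.19766626 -0.08329652]
```

View pics/p7.png

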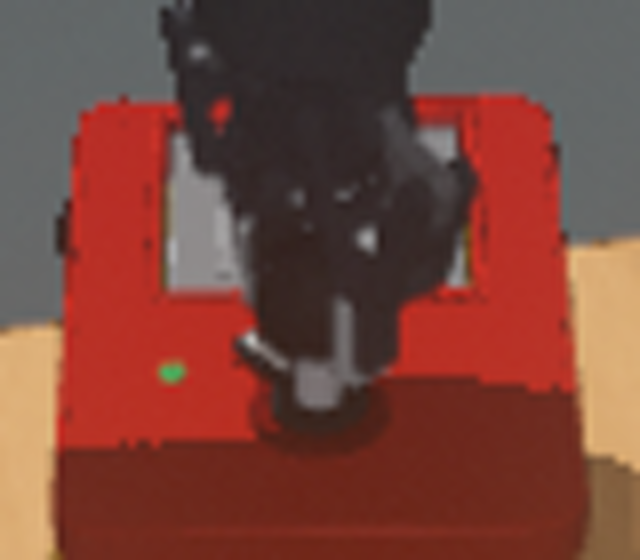

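The pointer's white tip, at (250,345), has swung with the grip and the torque of about 0.08 N m matches the friction. On to the stop.

carry_out --steps '[-1,0,0,0,-8,0,0,-1,0,0,0,-8,0,0,-1,0,0,0,-8,0,0,-1,0,0,0,-8,0,0,-1,0,0,0,-8,0,0]'

```text
clock: 7.5
tool_pos: [0.501, -0.174, 0.1728]
eef_rot: [0.313, 1.57, 1.18]
force: [-0.6, 5.7, 5.7]
opening: 0.0416
```

carry_out --steps '[-1,0,0,0,-5,0,0,-1,0,0,0,-4,0,0,-1,0,0,0,0,0,0,-1,0,0,0,0,0,0,-1,0,0,0,0,0,0]'

```text
clock: 8.0
tool_pos: [0.5002, -0.1755, 0.1728]
eef_rot: [3.098, 1.568, -2.169]
force: [-5.7, -1.6, 5.3]
opening: 0.0416
```

```bash
python3 go.py 0.5005 -0.175 0.18 62.5; python3 - <<'E'
from rig import arm
print(arm.read_state()['ft_torque'])
E
```

```text
t 8.0 pos [ 0.5002 -0.1755  0.1728] jaw 148.2 x [-0.001 -0.002 -1.   ] q [-0.34  0.03  0.05  1.59 -0.   -1.35] F [-5.7 -1.6  5.3] open 0.0416
shift mm [-7.2 -0.   0.6]
turn about tool x 85.70210173126623
[-0.32806579  0.97019195 -1.00263495]
```

carry_out --steps '[1,0,0,0,0,0,0,1,0,0,0,0,0,0,1,0,0,0,0,0,0,1,0,0,0,0,0,0,1,-30,0,0,0,0,0]'

```text
clock: 8.5
tool_pos: [0.4997, -0.174, 0.1991]
eef_rot: [1.796, 1.565, 2.817]
force: [1.0, -0.4, 1.8]
opening: 0.0855
```

carry_out --steps '[1,-40,0,0,0,0,0,1,0,0,0,0,0,0,1,0,0,0,0,0,0,1,0,0,0,0,0,0,1,0,0,0,0,0,0]'

```text
clock: 9.0
tool_pos: [0.5007, -0.1743, 0.2412]
eef_rot: [1.796, 1.569, 2.818]
force: [-1.0, -0.6, -0.2]
opening: 0.0852
```

```bash
python3 go.py 0.4335 -0.391 0.06 150.5; python3 - <<'E'
from h import *
t=cv2.imread('pics/top0.png');s=cv2.imread('pics/side0.png')
c=blob(s,(30,15,30),(100,255,255),(232,255,265,300)); print(c.min(0),c.max(0))
print('side all-rect top',[ (rect('side',c,z)) for z in(.025,)])
g=rect('top',blob(t,(35,40,30),(100,255,255),(280,198,325,232)),.025)
for w in cv2.boxPoints(g): print(w, proj('side',[[w[0]/1000,w[1]/1000,.025]]))
cv2.imwrite('x.png',s)
E
```

```text
t 9.0 pos [ 0.5007 -0.1743  0.2412] jaw 148.5 x [-0.002  0.001 -1.   ] q [-0.34  0.06  0.21  1.72 -0.   -1.36] F [-1.  -0.6 -0.2] open 0.0852
shift mm [ 181.2  -56.2 -219.8]
turn about tool x -1.9863666686883619
[241 263] [254 292]
side all-rect top [((430.6687927246094, -402.7292175292969), (92.4739761352539, 33.951622009277344), 60.96230697631836)]
[ 400.64752 -412.72168] [[239.16130151 284.5103238 ]]
[ 431.93213 -430.4491 ] [[253.52880293 284.59320654]]
[ 466.44672 -369.53918] [[253.3085993  262.95642233]]
[ 435.1621  -351.81177] [[239.54454535 262.86336114]]
```

carry_out --steps '[1,0,-11,-44,0,0,0,1,0,-11,-44,0,0,0,1,0,-11,-44,0,0,0,1,0,-11,-44,0,0,0,1,0,-12,-44,0,0,0]'

```text
clock: 9.5
tool_pos: [0.4328, -0.3928, 0.2417]
eef_rot: [1.374, 1.57, 2.395]
force: [1.8, 0.6, 0.6]
opening: 0.0853
```

carry_out --steps '[1,45,0,0,-2,0,0,1,45,0,0,0,0,0,1,45,0,0,0,0,0,1,46,0,0,0,0,0,1,0,0,0,0,0,0]'

```text
clock: 10.0
tool_pos: [0.4303, -0.3882, 0.0539]
eef_rot: [1.352, 1.559, 2.408]
force: [-1.3, 0.7, -0.4]
opening: 0.0852
```

```bash
python3 go.py 0.434 -0.391 0.02 150.8; python3 - <<'E'
from h import *
from rig import arm
s=arm.camera('side')['image'];cv2.imwrite('pics/p8.png',cv2.resize(s[220:310,195:305],(733,600),interpolation=2))
for z in(0,.02,.04,.06): print(z,(proj('side',[[.434-.05*.87,-.391+.05*.49,z],[.434+.05*.87,-.391-.05*.49,z]])-[195,220])*6.667)
E
```

```text
t 10.0 pos [ 0.4303 -0.3882  0.0539] jaw 150.5 x [-0.009  0.008 -1.   ] q [-0.73  0.17 -0.04  1.38 -0.   -1.79] F [-1.3  0.7 -0.4] open 0.0852
shift mm [33.9 -5.  -0.7]
turn about tool x -0.29462969868046684
0 [[214.30555036 396.2629901 ]
 [471.00753226 397.26923403]]
0.02 [[213.44896462 363.69225039]
 [472.96302842 364.77277163]]
0.04 [[212.57337785 330.39901711]
 [474.96181677 331.55687887]]
0.06 [[211.67815073 296.35898081]
 [477.00535107 297.59739744]]
```

View pics/p8.png

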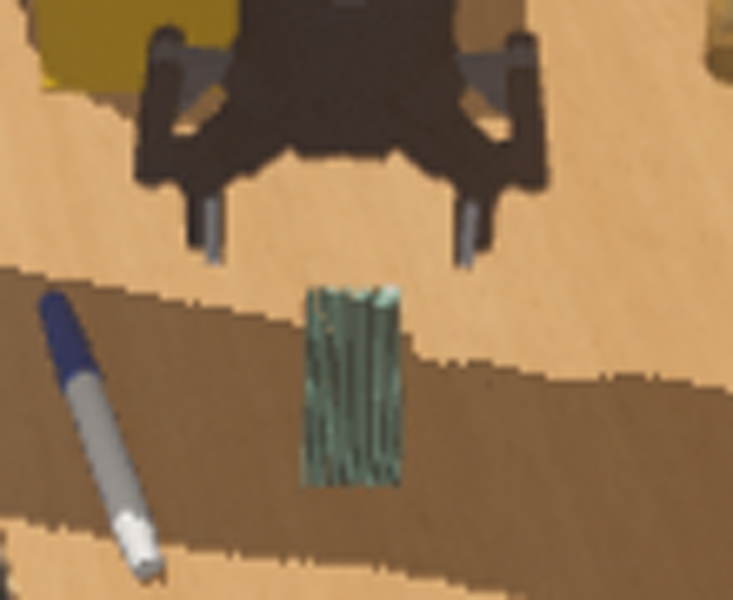

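The jaws straddle the stack, with tips at (212,262) and (463,265), about 27 mm above the reported TCP. The stack centre at x≈352 is 2–3 mm to the right. Descending in stages.

carry_out --steps '[1,15,-4,0,0,0,0,1,15,-3,0,0,0,0,1,10,0,0,0,0,0,1,10,0,0,0,0,0,1,0,0,0,0,0,0]'

```text
clock: 10.55
tool_pos: [0.4394, -0.3943, 0.01]
eef_rot: [1.357, 1.569, 2.413]
force: [-0.6, -0.4, 0.3]
opening: 0.0852
```

```bash
python3 go.py 0.435 -0.392 0.0 150.8;  python3 - <<'E'
from h import *
from rig import arm
s=arm.camera('side')['image'];g=cv2.resize(s[220:310,195:305],(733,600),interpolation=2)
h=cv2.cvtColor(g,cv2.COLOR_BGR2HSV)
# lowest gray/dark unsaturated finger pixel left & right of slides
m=cv2.inRange(h,(0,0,0),(180,90,140))
for a,b in((180,280),(430,520)):
    r=np.argwhere(m[200:480,a:b]);r=r[r[:,0].argsort()][-30:];print('tip',r.mean(0)+[200,a])
for z in(.0,.02,.04): print(z,(proj('side',[[.435-.045*.87,-.392+.045*.49,z],[.435+.045*.87,-.392-.045*.49,z]])-[195,220])*6.667)
E
```

```text
t 10.55 pos [ 0.4394 -0.3943  0.01  ] jaw 150.5 x [-0.002  0.001 -1.   ] q [-0.73  0.2  -0.08  1.29 -0.   -1.79] F [-0.6 -0.4  0.3] open 0.0852
shift mm [10.   4.9 -0.2]
turn about tool x -0.28538276711472577
tip [343.8 241.9]
tip [340.86666667 487.23333333]
0.0 [[230.64561223 397.11030936]
 [461.71837288 398.01473476]]
0.02 [[229.96819474 364.54531892]
 [463.57273135 365.51659103]]
0.04 [[229.27574891 331.25788293]
 [465.46815554 332.29875933]]
```

carry_out --steps '[1,8,4,0,0,0,0,1,8,0,0,0,0,0,1,6,0,0,0,0,0,1,0,0,0,0,0,0,1,0,0,0,0,0,0]'

```text
clock: 11.1
tool_pos: [0.4364, -0.3928, -0.0106]
eef_rot: [1.357, 1.571, 2.413]
force: [0.2, 0.2, -0.2]
opening: 0.0853
```

carry_out --steps '[-1,0,0,0,0,0,0,-1,0,0,0,0,0,0,-1,0,0,0,0,0,0,-1,0,0,0,0,0,0,-1,0,0,0,0,0,0]'

```text
clock: 11.6
tool_pos: [0.4367, -0.3931, -0.0099]
eef_rot: [-1.846, 1.57, -0.79]
force: [0.2, -0.5, 3.3]
opening: 0.0359
```

```bash
python3 go.py 0.435 -0.392 0.1 150.8
```

```text
t 11.6 pos [ 0.4367 -0.3931 -0.0099] jaw 150.5 x [ 0.001 -0.001 -1.   ] q [-0.73  0.2  -0.12  1.25 -0.   -1.79] F [ 0.2 -0.5  3.3] open 0.0359
shift mm [-1.1e+02  2.0e+00  1.0e-01]
turn about tool x -0.2876609651426918
```

carry_out --steps '[-1,-15,0,0,0,0,0,-1,-30,0,0,0,0,0,-1,-45,0,0,0,0,0,-1,-45,0,0,0,0,0,-1,-45,0,0,0,0,0]'

```text
clock: 12.1
tool_pos: [0.4361, -0.3924, 0.1721]
eef_rot: [-1.974, 1.571, -0.918]
force: [1.1, -1.3, -1.0]
opening: 0.0357
```

carry_out --steps '[-1,-40,0,0,8,0,0,-1,-40,0,0,8,0,0,-1,0,0,0,8,0,0,-1,0,0,0,8,0,0,-1,0,0,0,8,0,0]'

```text
clock: 12.6
tool_pos: [0.4364, -0.3927, 0.2506]
eef_rot: [-1.109, 1.57, -0.756]
force: [0.2, 0.5, -1.0]
opening: 0.0354
```

carry_out --steps '[-1,0,0,0,8,0,0,-1,0,0,0,8,0,0,-1,0,0,0,8,0,0,-1,0,0,0,8,0,0,-1,0,0,0,8,0,0]'

```text
clock: 13.1
tool_pos: [0.4362, -0.3926, 0.2503]
eef_rot: [-0.243, 1.571, -0.589]
force: [-0.1, -1.0, -1.8]
opening: 0.0359
```

```bash
python3 go.py 0.555 -0.069 0.25 62.5
```

```text
t 13.1 pos [ 0.4362 -0.3926  0.2503] jaw 70.2 x [ 0. -0. -1.] q [-0.73  0.2   0.38  1.76  0.   -0.39] F [-0.1 -1.  -1.8] open 0.0359
shift mm [3.000e-01 3.447e+02 2.000e+00]
turn about tool x 7.682641138388888
```

carry_out --steps '[-1,-10,43,0,0,0,0,-1,0,43,0,0,0,0,-1,0,43,0,0,0,0,-1,0,43,0,0,0,0,-1,0,43,0,0,0,0]'

```text
clock: 13.6
tool_pos: [0.5081, -0.1884, 0.2604]
eef_rot: [-0.034, 1.57, -0.375]
force: [1.7, -0.1, -2.2]
opening: 0.0356
```

carry_out --steps '[-1,0,43,0,0,0,0,-1,0,43,0,0,0,0,-1,0,43,2,0,0,0,-1,0,0,0,7.7,0,0,-1,0,0,0,0,0,0]'

```text
clock: 14.1
tool_pos: [0.5531, -0.068, 0.26]
eef_rot: [-2.37, 1.571, -2.844]
force: [0.0, -0.5, -1.4]
opening: 0.0358
```

```bash
python3 go.py 0.555 -0.069 0.17 62.5; python3 - <<'E'
from h import *
from rig import arm
s=arm.camera('side')['image'];t=arm.camera('top')['image']
o=np.hstack([cv2.resize(s[70:210,170:290],(480,560),interpolation=2),cv2.resize(t[120:260,140:220],(320,560))]);cv2.imwrite('pics/p9.png',o)
X=[(.555+a*.887+b*.462,-.069-a*.462+b*.887,.258) for a in(-.0385,.0385) for b in(-.0185,.0185)]
print((proj('side',X)-[170,70])*4)
E
```

```text
t 14.1 pos [ 0.5531 -0.068   0.26  ] jaw 62.8 x [-0. -0. -1.] q [-0.12  0.13  0.33  1.77 -0.    0.35] F [ 0.  -0.5 -1.4] open 0.0358
shift mm [90.  -0.   2.2]
turn about tool x 0.32329100731939775
[[177.17577572 225.28742384]
 [178.12410164 195.54798762]
 [290.08109967 224.52677863]
 [288.68684288 194.88608534]]
```

View pics/p9.png

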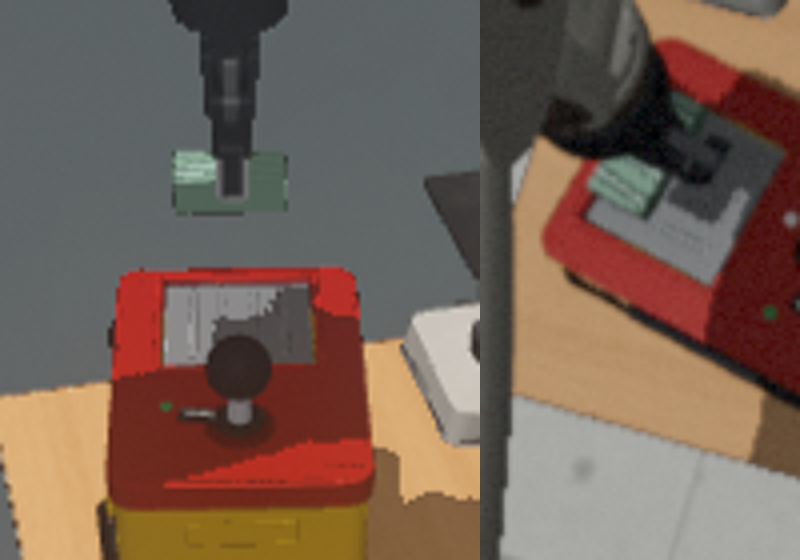

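The slides are held level over the flap, with their bottom edge at y≈213 and x 174–288. The pointer at (195,413) aims at the front green dot, so the knob is open. Pushing down.

carry_out --steps '[-1,30,0,2,0,0,0,-1,30,0,0,0,0,0,-1,15,0,0,0,0,0,-1,10,0,0,0,0,0,-1,0,0,0,0,0,0]'

```text
clock: 14.7
tool_pos: [0.5542, -0.0708, 0.1737]
eef_rot: [-2.768, 1.569, 3.041]
force: [-0.0, 0.1, -2.2]
opening: 0.0357
```

carry_out --steps '[-1,10,0,0,0,0,0,-1,10,0,0,0,0,0,-1,10,0,0,0,0,0,-1,0,0,0,0,0,0,-1,0,0,0,0,0,0]'

```text
clock: 15.2
tool_pos: [0.5551, -0.0704, 0.1451]
eef_rot: [-0.164, 1.57, -0.638]
force: [-0.5, -1.6, 4.2]
opening: 0.0357
```

```bash
python3 go.py 0.555 -0.069 0.12 62.5
```

```text
t 15.2 pos [ 0.5551 -0.0704  0.1451] jaw 62.8 x [ 0.001 -0.001 -1.   ] q [-0.13  0.09  0.06  1.54 -0.    0.35] F [-0.5 -1.6  4.2] open 0.0357
shift mm [25.1  1.2 -0.8]
turn about tool x 0.31572607907648376
```

carry_out --steps '[-1,10,0,0,0,0,0,-1,10,0,0,0,0,0,-1,7,0,0,0,0,0,-1,0,0,0,0,0,0,-1,0,0,0,0,0,0]'

```text
clock: 15.7
tool_pos: [0.5545, -0.0709, 0.1178]
eef_rot: [-1.507, 1.569, -1.982]
force: [-0.9, -5.5, 1.5]
opening: 0.0356
```

carry_out --steps '[0.2,0,0,0,0,0,0,0.2,0,0,0,0,0,0,0.2,0,0,0,0,0,0,0.2,0,0,0,0,0,0,0.2,0,0,0,0,0,0]'

```text
clock: 16.2
tool_pos: [0.5542, -0.0714, 0.1179]
eef_rot: [-1.595, 1.568, -2.07]
force: [-3.9, -8.6, 2.9]
opening: 0.0509
```

```bash
python3 go.py 0.555 -0.069 0.12 62.5; python3 - <<'E'
from h import *
from rig import arm
s=arm.camera('side')['image'];t=arm.camera('top')['image']
o=np.hstack([cv2.resize(s[90:200,190:280],(480,586),interpolation=2),cv2.resize(t[120:260,140:216],(318,586))]);cv2.imwrite('pics/p10.png',o)
h=cv2.cvtColor(s[100:175,190:280],cv2.COLOR_BGR2HSV);print('green px',(cv2.inRange(h,(60,30,50),(95,255,255))>0).sum())
E
```

```text
t 16.2 pos [ 0.5542 -0.0714  0.1179] jaw 62.8 x [-0.001 -0.002 -1.   ] q [-0.13  0.09  0.01  1.49 -0.    0.35] F [-3.9 -8.6  2.9] open 0.0509
shift mm [-2.2  2.5 -0.4]
turn about tool x 0.25838466015238737
green px 90
```

```bash
python3 - <<'E'
from h import *
from rig import arm
def g(im,n):
    h=cv2.cvtColor(im[90:175,190:280],cv2.COLOR_BGR2HSV);m=cv2.inRange(h,(60,30,50),(95,255,255));k=cv2.connectedComponentsWithStats(m)
    print(n,[(st.tolist(),c.round().tolist()) for st,c in zip(k[2][1:],k[3][1:]) if st[4]>6])
g(cv2.imread('pics/side0.png'),'before')
s=arm.camera('side')['image'];g(s,'now');cv2.imwrite('pics/now.png',s)
h=cv2.cvtColor(s,cv2.COLOR_BGR2HSV)
for v in range(136,170,2): print(v,[tuple(int(q) for q in h[v,u]) for u in range(212,248,4)])
E
```

```text
before []
now [([26, 62, 9, 9, 57], [30.0, 66.0]), ([45, 62, 7, 5, 22], [48.0, 64.0])]
136 [(90, 10, 102), (96, 12, 103), (0, 13, 100), (170, 31, 50), (160, 11, 72), (5, 34, 45), (0, 35, 109), (0, 37, 110), (0, 35, 109)]
138 [(1, 201, 183), (1, 201, 183), (1, 200, 182), (175, 30, 51), (165, 14, 71), (4, 41, 44), (2, 203, 171), (2, 205, 179), (2, 198, 175)]
140 [(2, 170, 99), (1, 175, 102), (1, 176, 103), (171, 34, 52), (150, 7, 76), (168, 25, 52), (2, 159, 80), (1, 175, 121), (1, 176, 120)]
142 [(2, 38, 94), (0, 38, 94), (178, 34, 106), (0, 35, 51), (174, 17, 74), (171, 35, 51), (3, 27, 84), (0, 13, 117), (0, 11, 115)]
144 [(0, 2, 136), (0, 4, 136), (160, 6, 135), (175, 27, 56), (0, 19, 68), (0, 42, 49), (6, 14, 94), (0, 4, 136), (0, 4, 135)]
146 [(165, 4, 135), (150, 2, 135), (150, 2, 135), (170, 7, 109), (176, 38, 54), (176, 41, 50), (0, 11, 93), (165, 4, 134), (0, 6, 136)]
148 [(0, 7, 107), (165, 4, 136), (170, 6, 137), (0, 7, 109), (0, 45, 51), (0, 45, 51), (0, 8, 94), (0, 2, 135), (170, 6, 135)]
150 [(170, 6, 132), (170, 6, 136), (165, 4, 136), (165, 9, 116), (3, 47, 49), (3, 51
[... 527 characters left out ...]
 63, 53), (62, 33, 108), (5, 16, 96)]
160 [(6, 25, 101), (62, 34, 142), (63, 33, 154), (6, 67, 53), (3, 44, 64), (5, 56, 55), (6, 75, 51), (34, 39, 99), (2, 45, 103)]
162 [(2, 180, 123), (3, 184, 118), (3, 184, 115), (6, 70, 55), (5, 57, 58), (4, 65, 55), (9, 87, 50), (3, 185, 106), (3, 185, 105)]
164 [(3, 180, 106), (3, 185, 105), (3, 186, 104), (5, 83, 52), (7, 80, 54), (8, 88, 52), (6, 95, 51), (3, 185, 105), (4, 185, 105)]
166 [(3, 183, 106), (3, 189, 105), (4, 185, 105), (9, 98, 52), (8, 93, 52), (8, 90, 51), (5, 146, 70), (3, 182, 105), (3, 180, 105)]
168 [(3, 183, 106), (3, 183, 106), (4, 191, 104), (5, 161, 79), (9, 100, 51), (8, 100, 51), (4, 191, 104), (4, 185, 106), (4, 185, 105)]
```

```bash
python3 - <<'E'
from h import *
def P(a,b,z): return [.555+a*.887+b*.462,-.069-a*.462+b*.887,z]
print('lid near edge',proj('side',[P(0,-.052,.167)]),'far',proj('side',[P(0,.052,.165)]))
for z in (.152,.13,.1,.05): print(z,proj('side',[P(-.0385,-.0185,z),P(-.0385,.0185,z),P(.0385,-.0185,z),P(.0385,.0185,z)]).round(1).tolist())
s=cv2.imread('pics/now.png');m=cv2.inRange(cv2.cvtColor(s,cv2.COLOR_BGR2HSV),(45,20,60),(95,255,255))
for v in range(146,166): 
    r=[u for u in range(205,255) if m[v,u]];print(v,r[:1],r[-1:],len(r))
E
```

```text
lid near edge [[228.95333907 160.17721314]] far [[228.78469724 139.27465179]]
0.152 [[215.6, 157.3], [215.8, 149.6], [242.3, 157.1], [242.0, 149.4]]
0.13 [[215.8, 163.4], [216.0, 155.6], [242.3, 163.1], [242.0, 155.4]]
0.1 [[216.1, 171.4], [216.3, 163.6], [242.2, 171.1], [241.9, 163.4]]
0.05 [[216.7, 184.3], [216.8, 176.4], [242.2, 183.9], [241.9, 176.1]]
146 [] [] 0
147 [] [] 0
148 [] [] 0
149 [] [] 0
150 [] [] 0
151 [] [] 0
152 [216] [241] 17
153 [216] [241] 16
154 [216] [241] 16
155 [216] [242] 17
156 [216] [241] 13
157 [216] [242] 13
158 [216] [242] 11
159 [216] [242] 11
160 [216] [220] 5
161 [] [] 0
162 [] [] 0
163 [] [] 0
164 [] [] 0
165 [] [] 0
```

The slides are still about where I let go, with their far top edge at row 152. The flap presses sideways on the +y finger with about 9 N. Going slightly deeper should open the flap further.

carry_out --steps '[0.2,5,0,0,0,0,0,0.2,5,0,0,0,0,0,0.3,5,0,0,0,0,0,0.3,0,0,0,0,0,0,0.3,0,0,0,0,0,0]'

```text
clock: 16.85
tool_pos: [0.5553, -0.0711, 0.1042]
eef_rot: [-0.309, 1.568, -0.784]
force: [-3.4, -7.2, 9.3]
opening: 0.0553
```

```bash
cat > g.py <<'E'
from h import *
from rig import arm
s=arm.camera('side')['image'];cv2.imwrite('pics/now.png',s)
m=cv2.inRange(cv2.cvtColor(s,cv2.COLOR_BGR2HSV),(45,20,60),(95,255,255))
for v in range(140,170,2):
    r=[u for u in range(205,255) if m[v,u]];print((v,r[0],r[-1],len(r)) if r else (v,0),end=' ')
print()
E
python3 go.py 0.555 -0.069 0.12 62.5; python3 g.py
```

```text
t 16.85 pos [ 0.5553 -0.0711  0.1042] jaw 62.8 x [ 0.002 -0.002 -1.   ] q [-0.13  0.09 -0.02  1.46 -0.    0.35] F [-3.4 -7.2  9.3] open 0.0553
shift mm [-15.8   1.7  -1.2]
turn about tool x 0.26926602930862487
(140, 0) (142, 0) (144, 0) (146, 0) (148, 0) (150, 0) (152, 0) (154, 0) (156, 0) (158, 0) (160, 0) (162, 0) (164, 0) (166, 0) (168, 0)
```

Slides have dropped out of sight. Withdrawing.

carry_out --steps '[0.3,-10,0,0,0,0,0,0.3,-15,0,0,0,0,0,0.3,-20,0,0,0,0,0,0.3,-20,0,0,0,0,0,0.3,-20,0,0,0,0,0]'

```text
clock: 17.4
tool_pos: [0.5548, -0.0698, 0.1884]
eef_rot: [2.326, 1.57, 1.851]
force: [-0.4, -0.6, 0.4]
opening: 0.0553
```

carry_out --steps '[0.3,-40,0,0,0,0,0,1,-30,0,0,0,0,0,1,0,0,0,0,0,0,1,0,0,0,0,0,0,1,0,0,0,0,0,0]'

```text
clock: 17.9
tool_pos: [0.5547, -0.0699, 0.2564]
eef_rot: [-2.972, 1.569, 2.836]
force: [-0.0, -0.5, -1.7]
opening: 0.0855
```

```bash
python3 go.py 0.5005 -0.175 0.25 148; python3 g.py; python3 - <<'E'
from h import *
s=cv2.imread('pics/now.png');a=cv2.imread('pics/side0.png')
# flap: compare with shut picture at start (rows 140-160)
d=cv2.absdiff(s,a).max(2)[139:150,205:250];print('flap diff rows',d.mean(1).round())
h=cv2.cvtColor(s,cv2.COLOR_BGR2HSV)
for v in range(140,163,2): print(v,[(int(h[v,u][1]),int(h[v,u][2])) for u in range(208,252,5)])
E
```

```text
t 17.9 pos [ 0.5547 -0.0699  0.2564] jaw 62.8 x [-0.002  0.    -1.   ] q [-0.13  0.14  0.32  1.76  0.    0.35] F [-0.  -0.5 -1.7] open 0.0855
shift mm [   6.5 -118.2   -0.2]
turn about tool x -85.1776670390474
(140, 0) (142, 0) (144, 0) (146, 0) (148, 0) (150, 0) (152, 0) (154, 0) (156, 0) (158, 0) (160, 0) (162, 0) (164, 0) (166, 0) (168, 0) 
flap diff rows [11. 14. 14. 16. 17. 19. 18. 15. 17. 17. 15.]
140 [(199, 182), (164, 123), (161, 122), (144, 131), (151, 135), (148, 131), (114, 85), (126, 79), (168, 106)]
142 [(201, 183), (5, 141), (6, 120), (2, 140), (2, 139), (2, 139), (6, 131), (13, 80), (175, 108)]
144 [(200, 182), (2, 140), (6, 138), (4, 140), (2, 139), (4, 138), (16, 80), (13, 80), (176, 110)]
146 [(200, 182), (4, 140), (4, 138), (5, 140), (4, 140), (6, 139), (4, 137), (4, 130), (166, 97)]
148 [(195, 152), (5, 141), (3, 147), (4, 140), (2, 140), (4, 138), (0, 136), (13, 80), (172, 104)]
150 [(196, 159), (5, 141), (3, 146), (5, 141), (5, 141), (6, 138), (2, 137), (19, 82), (178, 110)]
152 [(199, 177), (5, 141), (4, 145), (4, 140), (4, 140), (6, 139), (19, 82), (19, 82), (175, 105)]
154 [(200, 170), (4, 141), (5, 151), (5, 140), (73, 49), (9, 108), (16, 81), (19, 82), (172, 101)]
156 [(196, 160), (7, 142), (5, 150), (22, 83), (71, 50), (73, 49), (22, 82), (22, 82), (159, 104)]
158 [(198, 175), (5, 142), (5, 151), (88, 49), (70, 51), (75, 51), (22, 83), (25, 82), (133, 86)]
160 [(199, 174), (23, 146), (11, 138), (83, 52), (67, 53), (75, 51), (59, 90), (61, 92), (131, 97)]
162 [(197, 168), (180, 122), (176, 119), (83, 52), (67, 53), (80, 51), (177, 108), (182, 108), (173, 106)]
```

The flap is shut: uniform grey down to row 160. Next, back to the ball to lock it.

carry_out --steps '[1,0,-40,0,0,0,0,1,0,-40,0,0,0,0,1,0,-38,0,0,0,0,1,0,0,0,0,0,0,1,0,0,0,0,0,0]'

```text
clock: 18.45
tool_pos: [0.5005, -0.1755, 0.2567]
eef_rot: [3.001, 1.57, 2.525]
force: [0.8, -0.4, 0.5]
opening: 0.085
```

```bash
python3 go.py 0.5005 -0.1755 0.171 62.5
```

```text
t 18.45 pos [ 0.5005 -0.1755  0.2567] jaw 62.7 x [-0.001  0.001 -1.   ] q [-0.34  0.06  0.25  1.75  0.    0.14] F [ 0.8 -0.4  0.5] open 0.085
shift mm [85.7 -0.   0.2]
turn about tool x 0.2113031199026807
```

carry_out --steps '[1,30,0,0,0,0,0,1,30,0,0,0,0,0,1,26,0,0,0,0,0,1,0,0,0,0,0,0,1,0,0,0,0,0,0]'

```text
clock: 18.95
tool_pos: [0.5011, -0.1742, 0.1717]
eef_rot: [3.118, 1.57, 2.644]
force: [-0.1, 0.2, 0.3]
opening: 0.0856
```

carry_out --steps '[-1,0,0,0,0,0,0,-1,0,0,0,0,0,0,-1,0,0,0,0,0,0,-1,0,0,0,0,0,0,-1,0,0,0,0,0,0]'

```text
clock: 19.45
tool_pos: [0.5018, -0.1747, 0.173]
eef_rot: [0.629, 1.568, 0.155]
force: [1.2, 4.3, 6.6]
opening: 0.0415
```

carry_out --steps '[-1,0,0,0,5,0,0,-1,0,0,0,8,0,0,-1,0,0,0,8,0,0,-1,0,0,0,8,0,0,-1,0,0,0,8,0,0]'

```text
clock: 19.95
tool_pos: [0.5014, -0.1751, 0.173]
eef_rot: [0.918, 1.569, -0.207]
force: [-1.3, 0.8, 7.3]
opening: 0.0415
```

carry_out --steps '[-1,0,0,0,8,0,0,-1,0,0,0,8,0,0,-1,0,0,0,8,0,0,-1,0,0,0,8,0,0,-1,0,0,0,8,0,0]'

```text
clock: 20.45
tool_pos: [0.5007, -0.1751, 0.173]
eef_rot: [1.282, 1.57, -0.542]
force: [-4.9, 1.1, 7.8]
opening: 0.0415
```

carry_out --steps '[-1,0,0,0,5,0,0,-1,0,0,0,4,0,0,-1,0,0,0,0,0,0,-1,0,0,0,0,0,0,-1,0,0,0,0,0,0]'

```text
clock: 20.95
tool_pos: [0.4999, -0.1764, 0.1729]
eef_rot: [0.122, 1.567, -1.853]
force: [-7.6, -6.8, 7.6]
opening: 0.0415
```

```bash
python3 go.py 0.5005 -0.1755 0.25 62.5;python3 -c "
from rig import arm
print(arm.read_state()['ft_torque'])"
```

```text
t 20.95 pos [ 0.4999 -0.1764  0.1729] jaw -23.2 x [-0.001 -0.003 -1.   ] q [-0.34  0.03  0.05  1.59 -0.    1.64] F [-7.6 -6.8  7.6] open 0.0415
shift mm [-77.1   0.2  -0.8]
turn about tool x -85.65210971625362
[-1.21119555  1.97963689  1.37267498]
```

carry_out --steps '[1,0,0,0,0,0,0,1,0,0,0,0,0,0,1,0,0,0,0,0,0,1,0,0,0,0,0,0,1,-30,0,0,0,0,0]'

```text
clock: 21.45
tool_pos: [0.4996, -0.1745, 0.1982]
eef_rot: [-1.521, 1.565, 2.786]
force: [0.0, 0.2, 0.7]
opening: 0.0858
```

carry_out --steps '[1,-40,0,0,0,0,0,1,-40,0,0,0,0,0,1,-40,0,0,0,0,0,1,-20,0,0,0,0,0,1,0,0,0,0,0,0]'

```text
clock: 21.95
tool_pos: [0.5017, -0.1752, 0.3445]
eef_rot: [1.658, 1.566, -0.317]
force: [-0.4, -0.4, -0.2]
opening: 0.0856
```

```bash
python3 go.py 0.4 0.1 0.34 62.5
```

```text
t 21.95 pos [ 0.5017 -0.1752  0.3445] jaw -23.2 x [ 0.004 -0.001 -1.   ] q [-0.34  0.14  0.51  1.93  0.    1.64] F [-0.4 -0.4 -0.2] open 0.0856
shift mm [   3.6 -201.8 -213. ]
turn about tool x -85.6819354891856
```

carry_out --steps '[1,0,-28,-30,0,0,0,1,0,-28,-30,0,0,0,1,0,-28,-30,0,0,0,1,0,-28,-30,0,0,0,1,0,-28,-30,0,0,0]'

```text
clock: 22.45
tool_pos: [0.4304, 0.0192, 0.3404]
eef_rot: [-1.236, 1.57, 3.071]
force: [-0.2, -0.0, -0.3]
opening: 0.0858
```

carry_out --steps '[1,0,-28,-30,0,0,0,1,0,-28,-30,0,0,0,1,0,0,0,0,0,0,1,0,0,0,0,0,0,1,0,0,0,0,0,0]'

```text
clock: 22.95
tool_pos: [0.4037, 0.0946, 0.3409]
eef_rot: [-0.643, 1.57, -2.619]
force: [1.5, -0.4, 0.1]
opening: 0.0853
```

```bash
python3 - <<'E'
from h import *
from rig import arm
s=arm.camera('side')['image'];t=arm.camera('top')['image']
o=np.hstack([cv2.resize(s[125:305,180:370],(422,400),interpolation=2),cv2.resize(t[120:260,150:282],(377,400),interpolation=2)])
o=np.vstack([o,np.hstack([cv2.resize(s[130:180,195:265],(280,200),interpolation=2),cv2.resize(t[150:205,170:250],(290,200),interpolation=2),np.zeros((200,o.shape[1]-570,3),np.uint8)])])
cv2.imwrite('pics/final.png',o)
E
```

```text
(no output)
```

View pics/final.png

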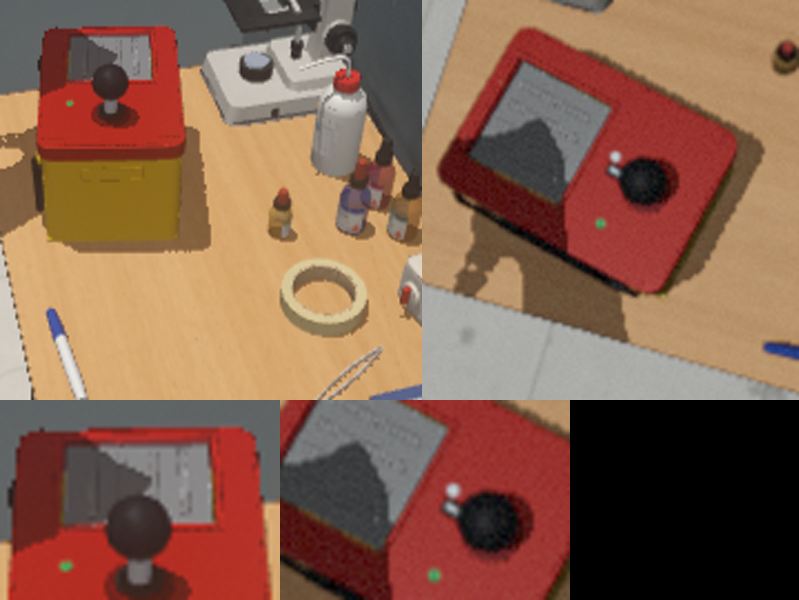

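The final view shows the flap shut, no slides outside the bin, the pointer at the white lock mark, and the pen, tape and bottle where they were. I'll compare the knob and the loose items numerically with the first pictures.

```bash
python3 - <<'E'
from h import *
from rig import arm
t0=cv2.imread('pics/top0.png');t=arm.camera('top')['image'];s0=cv2.imread('pics/side0.png');s=arm.camera('side')['image']
for n,(x0,y0,x1,y1) in dict(pointer=(212,170,222,184),ball=(214,170,242,196),flap=(178,150,205,185),marker=(268,236,318,254),tape=(298,130,334,166),bottle=(270,130,286,148)).items():
    d=cv2.absdiff(t0,t)[y0:y1,x0:x1].max(2);print(n,d.mean().round(1),d.max())
d=cv2.absdiff(s0,s)[150:185,215:245].max(2);print('side knob',d.mean().round(1),d.max())
def tip(im):
    h=cv2.cvtColor(im,cv2.COLOR_BGR2HSV)[170:186,208:222];return np.argwhere(cv2.inRange(h,(0,0,110),(180,110,255))).mean(0)+[170,208]
print(tip(t0),tip(t))
E
```

```text
pointer 6.4 38
ball 6.6 38
flap 30.0 74
marker 3.1 12
tape 3.1 11
bottle 4.0 14
side knob 9.1 77
[175.28 215.76] [175.42857143 215.96428571]
```

```bash
python3 -c "
from rig import arm
print(arm.close_job())"
```

```text
the job is handed in; nothing more can be done
None
```

The green slides are in the sharps bin, the flap is shut and the knob is turned back to locked; I handed the job in at about 23 s. I turned the knob to its open stop, pushed the slides through the flap, withdrew, then turned the knob back to its locked stop.

**Last checks**
- **Knob:** the wrist torque rose at both stops (about 1.0 and 1.4 N m). At the end the pointer was within 0.2 px of its starting position.
- **Flap and slides:** the flap looks shut in both views, apart from the arm's shadow on it. No slides were visible outside the bin. I could not see inside it, so the drop is judged from the slides disappearing through the opening.
- **Other items:** the marker, tape roll and bottle are unchanged in the top view.

**What went wrong or disagreed**
- **First knob grip:** the fingers shut on top of the ball, because they sat about 25–35 mm higher than the reported TCP implied. I corrected for this by camera and force.
- **Ball grip:** the opening read 41.5 mm on the 44 mm ball, so the grip may have been slightly off its widest part. It still turned the knob to both stops.
- **Releasing the slides:** they did not fall at first. They dropped after I went about 14 mm deeper with the fingers open around them.

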